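Fit the clamp handle and close the gel-casting stand

ROBOT

A 6-joint arm with a two-finger parallel gripper is mounted at the origin on the work surface. World frame = base frame: x ahead of the robot, y to its left, z up, the work surface at z = 0. Lengths are in m, angles in rad, forces in N, time in s.
With the tool pointing down it reaches from about 0.35 to 0.85 m from the base axis. Payload 8.1 kg.
Tool frame: the origin (TCP) lies on the centre line of the jaws, within the pads' length; the fingertips stand 17 mm ahead of it and the grasp point (between the pads) lies 2 mm behind it; z points along the fingers, y is the line along which they close (so a half turn about z gives the same grasp; the last joint's range is limited). The gripper opens to 93 mm and grips with 3 to 60 N. Pads are 15 mm wide; open, the fingers measure 128 mm over their backs; the gripper's body (75 mm by 188 mm) begins 65 mm behind the grasp point.
Start: joints at [1.213, 0.13, 1.488, -0, 1.523, -0.085], TCP at [0.162, 0.578, 0.236] pointing down, gripper open.
Joint ranges: [-2.96, 2.96], [-0.89, 2.26], [0.02, 2.5], [-1.34, 4.48], [0, 2.73], [-2.66, 2.66]. Speed limits (rad/s): [2.39, 2.39, 2.79, 3.14, 3.14, 3.14].

INTERFACE

Orientations are given as a unit quaternion [x, y, z, w].
In Python, from rig import env, imaging gives the robot as it stands.
- The arm moves only by the tool drive_tool, never from a script. Its argument "targets" is a list of rows, each an object of numbers: "dx", "dy", "dz": the shift along the world's x, y, z in cm; "rx", "ry", "rz": the turn, a rotation vector about the world's x, y, z in degrees; "claw": the opening, from 0 (shut) to 1 (fully open). In form: [{"dx": .., "dy": .., "dz": .., "rx": .., "ry": .., "rz": .., "claw": ..}, ...]. A call has 1 to 10 rows; each row shifts and turns the commanded pose from where the row before left it; what a row does not reach is not made up. A row lasts 1/12 s, in which the tool goes at most 41.7 mm and 7.16 degrees, less where a joint would pass 70% of its speed; a pose out of reach is approached as far as the arm can. A call is refused whole if a number of a shift passes 4.17 or a number of a turn 7.16, either way. A call with a gripper value outside its range is refused whole. The fingers move at their own pace and stop on an object; "squeeze" is the grip in N (left out, the last holds). Time passes only in rows, so rows that do not move let the fingers close. It gives the time, the measured TCP pose, the force, the opening and the grip force at its end, in the units of the state.
- env.read_state(): the state, without advancing time (a new reading comes with each control period).
- imaging.get_image(name): name is "side" or "top" or "wrist"; returns a dict with "pixels" (384x512x3 uint8, red, green, blue), "depth" (384x512 float32, m along the optical axis (not along the pixel's ray), 0 where there is no reading), "fx", "fy", "cx", "cy" (pixels), "rvec" (rotation vector, rad) and "tvec" (3), from world to camera coordinates, as OpenCV has them; the wrist camera has in their place "hand_eye" (4x4, takes a point from camera to tool coordinates, whose origin is the TCP and whose axes are the flange's). Camera axes: x right, y down, z forward; pixel columns grow to the right and rows downward; lengths in m; the calibration is good to about 2 mm. A picture is of the moment at which its call begins: read the wrist's pose just before it.
- env.hand_in(): hands the job in; it is judged then, once.
The state is a dict: "t": time; "qpos": joint angles; "joint_velocities": joint speeds; "joint_torque": joint torques, N m; "tcp_pos": TCP position; "eef_rot": TCP orientation; "contact_force": force on the tool from outside, world axes, zero at the start; "torque": the same for the moment, N m; "finger_gap": finger opening in m; "finger_force": force on a finger pad.
Only numpy, scipy, OpenCV 4.12 (cv2) and the standard library are available. Lean on these libraries where they do the work, as an engineer would, in place of code of your own. Each camera call takes 0.05 s, during which the arm holds its last target. There are 200 camera calls.

TASK

Fit the loose square-socketed bar handle onto the square spindle of the gel-casting stand, turning it until it drops over the square and sits fully home on the collar, then swing it clockwise (seen from above) to the stop so that the jaw closes on the glass cassette. Leave the handle on the spindle, let go, and leave the other things on the bench where they stand.

Things in the scene. Friction and masses are not known exactly. Their poses are not given: they have to be found in the camera images.
- handle: Loose grey plastic bar handle, 160-290 g, upright on the bench left or right of the stand. Square hub 40 x 40 mm, 38 mm tall, closed top. Origin: centre of the hub's underside; z up, x along the cross-bar. The underside has a blind square socket 23.6 mm across flats, 30 mm deep, sharp-edged, its sides parallel to the hub's. Balances about its hub.
- bar_end (a point): End of one of the handle's two equal arms (the bar runs through the hub along handle x), 70 mm from the hub's axis, 31 mm above the underside. Each arm is 14 mm wide and 10 mm thick (26 to 36 mm above the underside) with a 17 mm round button at its end.
- stand: Gel-casting stand, fixed to the bench. Origin on the bench under the spindle axis; x from spindle to jaw and cassette, z up. Base 235 x 120 x 14 mm (x -60 to 175 mm); grey spindle housing 54 x 64 mm, top at 70 mm; moving jaw at x 82 to 102 mm, top 64 mm; glass cassette 100 mm wide at x 102 to 113 mm, top 86 mm; back jaw and braces to x 155 mm.
- seat (a point): On the spindle's axis, 74 mm above the bench: top of the round collar (36 mm diameter) on which the handle's underside rests when fully home. Above it the steel spindle is square, 22 mm across flats, for 18 mm, sharp-edged. The point belongs to the stand: its axes do NOT tell how the square is turned.
- nose (a point): Tip of the spindle, 28 mm above the seat. The top 10 mm is a round nose, 22 mm diameter, tapering to 13 mm at the tip. It enters the socket at any angle: the handle then rests on the square, 18 mm above home, is easily pushed round, and falls home by its weight when within about 4 degrees of lining up (four angles in a turn).
- spindle (a joint): Spindle angle, rad, growing clockwise seen from above; stops at 0 (open) and 1.4 (clamped). Starts at 0 to 0.3. How the square is turned at zero differs every time, anywhere in a quarter turn, and is not told: look, or feel for it. Stiff, about 0.3 N m; stays where it is left. It drives the jaw about 10 mm towards the cassette.
- round_knob: Bystander: loose round grey knob, 54 mm diameter, 36 mm tall, no socket. Origin under its centre.
- beaker: Bystander: glass beaker, 72 mm diameter, 95 mm tall. Origin under its centre.
- reagent: Bystander: amber bottle, 64 mm diameter, 120 mm tall. Origin under its centre.
- dishes: Bystander: stack of clear dishes, 90 mm diameter, 30 mm tall. Origin under its centre.
- comb: Bystander: white gel comb lying flat, about 34 x 85 x 8 mm. Origin under its centre.
Not all that is in view belongs to the job. Of the things like the handle, leave any that is orange; of the rest the larger one is meant.

How it is judged:
By the outcome, as a careful person would: the job done as asked, in the order asked, and still so for the second after the job is handed in, with the robot touching nothing.
It also fails if it takes over 70 s, if anything falls off the work surface, if the arm or the gripper's body presses on something with over 40 N, if the wrist force passes 120 N, or if a joint passes its speed limit or range.

## Working session

There is one attempt and no reset: what is moved stays moved. The work goes in short steps, Python scripts to look and compute and a tool call to move; the robot and the scene stay as the last step left them, time stands still between calls to the robot, and variables do not carry over. Pictures are saved under pics/ and viewed, at most 10 in all, crops included, and the job is handed in when it is done.

Besides the shell and the picture viewer there is one more tool, called by a JSON object that holds its "method" and its "body", one argument or row to a line. drive_tool: Moves the arm, as the interface text tells. Its arguments: {"type":"object","properties":{"targets":{"type":"array"},"squeeze":{"type":"number"}},"required":["targets"]}

```bash
mkdir -p pics; cat > h.py <<'E'
import numpy as np, cv2
from rig import env, imaging
from scipy.spatial.transform import Rotation as R
def shot(n):
    s=env.read_state(); im=imaging.get_image(n)
    K=np.array([[im['fx'],0,im['cx']],[0,im['fy'],im['cy']],[0,0,1]])
    if 'hand_eye' in im:
        T=np.eye(4);T[:3,:3]=R.from_quat(s['eef_rot']).as_matrix();T[:3,3]=s['tcp_pos'];M=T@np.array(im['hand_eye'])
    else:
        W=np.eye(4);W[:3,:3]=cv2.Rodrigues(np.array(im['rvec'],float))[0];W[:3,3]=np.ravel(im['tvec']);M=np.linalg.inv(W)
    return dict(px=im['pixels'],d=im['depth'],K=K,M=M,s=s)
def ray(c,uv,z):
    uv=np.atleast_2d(np.array(uv,float)); d=np.c_[uv,np.ones(len(uv))]@np.linalg.inv(c['K']).T@c['M'][:3,:3].T
    o=c['M'][:3,3]; return o+d*((z-o[2])/d[:,2])[:,None]
def cloud(c):
    v,u=np.mgrid[:c['d'].shape[0],:c['d'].shape[1]]; p=np.stack([u,v,np.ones_like(u)],-1)@np.linalg.inv(c['K']).T*c['d'][...,None]
    return p@c['M'][:3,:3].T+c['M'][:3,3]
def save(c,n): cv2.imwrite('pics/'+n,c['px'][...,::-1])
E
python3 - <<'E'
from h import *
a=shot('top');b=shot('side')
im=np.vstack([a['px'],b['px']]); cv2.imwrite('pics/a.png',cv2.resize(np.hstack([a['px'],b['px']]),(800,300))[...,::-1])
cv2.imwrite('pics/top.png',cv2.resize(a['px'],(800,600))[...,::-1])
print(env.read_state(), a['M'][:3,3],b['M'][:3,3])
E
```

```text
{'t': 0.1, 'qpos': array([ 1.21259963e+00,  1.31090861e-01,  1.48914714e+00,  2.69906360e-06,
        1.52297893e+00, -8.53569628e-02]), 'joint_velocities': array([-0.00163717, -0.00356122, -0.00092912,  0.0024399 ,  0.00132123,
       -0.00169647]), 'joint_torque': array([ 1.24744132e-03, -5.61345434e+01, -4.93095195e+01,  7.70036923e-02,
        2.92164052e-02, -1.18737395e-05]), 'tcp_pos': array([0.16146812, 0.57737851, 0.23470195]), 'eef_rot': array([ 1.35997146e-01,  9.90708896e-01, -7.91952101e-04, -1.79955771e-04]), 'contact_force': array([0.54719054, 0.5739785 , 0.65842311]), 'torque': array([-0.05726374,  0.04682554, -0.02032721]), 'finger_force': 0.0, 'finger_gap': 0.09282342406987651} [0.39330486 0.04410173 1.09468075] [ 0.182942   -0.56682271  0.67065122]
```

View pics/top.png

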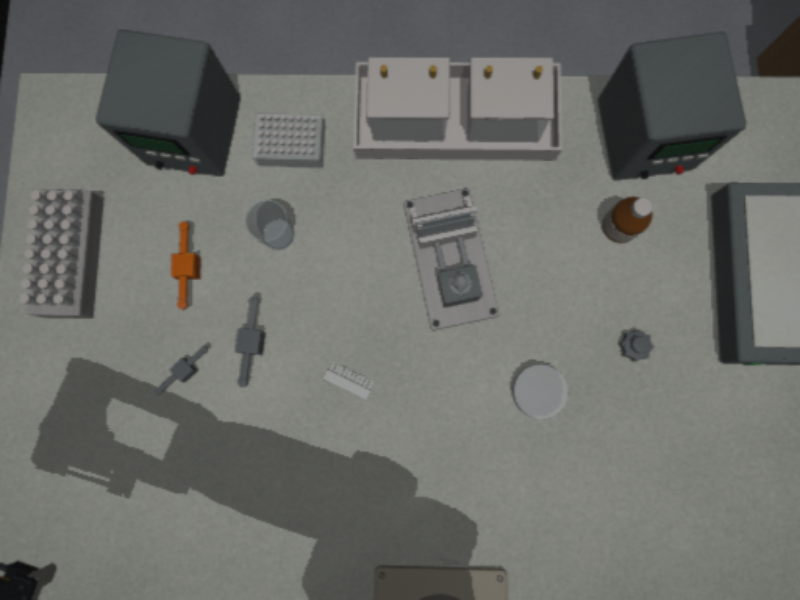

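View pics/a.png

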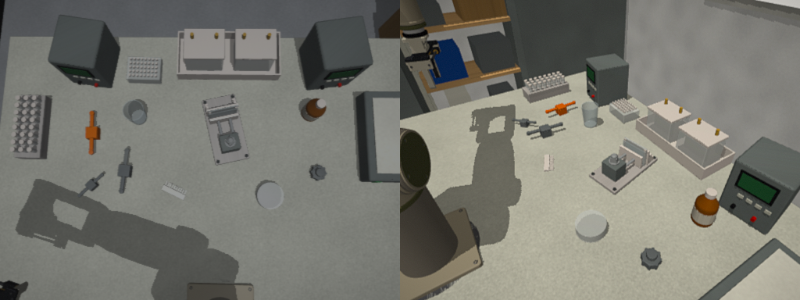

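The top view (800x600) shows three bar handles and a knob: an orange bar at (184,265), a small grey bar at (183,370), a larger grey bar at (249,340) and a round knob at (636,345). I choose the larger grey bar at (249,340), native pixel (159,218). The spindle is at about (460,283). Next I'll measure both and check the choice in a close crop.

```bash
python3 - <<'E'
from h import *
a=shot('top'); P=cloud(a); z=P[...,2]
def bar(x0,x1,y0,y1,n):
    m=np.zeros(z.shape,np.uint8); m[y0:y1,x0:x1]=(z[y0:y1,x0:x1]>0.018)
    k,l,st,c=cv2.connectedComponentsWithStats(m); i=1+st[1:,4].argmax(); q=np.argwhere(l==i)[:,::-1]
    w=ray(a,q,0.033)[:,:2]; r=cv2.minAreaRect((w*1000).astype(np.float32)); cen,_,vt=np.linalg.svd(w-w.mean(0))
    v=vt[0]; print(n,r,'mean',w.mean(0),'ang',np.degrees(np.arctan2(v[1],v[0])),'zmax',np.percentile(z[l==i],[50,95]))
bar(138,180,180,255,'big'); bar(95,136,212,258,'small')
# stand
sub=z[120:212,255:322]; 
m=np.zeros(z.shape,bool); m[120:212,255:322]=True
q=np.argwhere(m&(z>0.085))[:,::-1]; w=P[q[:,1],q[:,0]]
for lo,hi in((.06,.072),(.072,.082),(.083,.096),(.096,.11)):
    k=m&(z>lo)&(z<hi)&(np.arange(512)[None,:]>272)&(np.arange(384)[:,None]>165); print(lo,k.sum(),P[k].mean(0) if k.any() else 0)
k=m&(z>.008)&(z<.02); w=P[k][:,:2]; print('base',cv2.minAreaRect((w*1000).astype(np.float32)))
cr=np.hstack([cv2.resize(a['px'][175:265,90:190],(400,360),interpolation=2),cv2.resize(a['px'][155:205,268:322],(389,360),interpolation=2)])
cv2.imwrite('pics/c.png',cr[...,::-1])
E
```

```text
big ((471.8608093261719, 329.7353515625), (44.71835708618164, 152.7578887939453), 84.76500701904297) mean [0.47153411 0.33024473] ang 175.2946162157288 zmax [0.03745176 0.04145285]
small ((422.4926452636719, 440.8385925292969), (30.681001663208008, 111.1686019897461), 47.10136032104492) mean [0.42253306 0.44089012] ang 134.69716661365777 zmax [0.02706023 0.0310277 ]
0.06 277 [ 0.56860705 -0.02417995  0.06985748]
0.072 163 [ 0.56761135 -0.02307575  0.07396995]
0.083 29 [ 0.56699857 -0.02223123  0.09107744]
0.096 57 [ 0.56968885 -0.02427345  0.10111574]
base ((621.8300170898438, -12.372100830078125), (243.92112731933594, 120.25846862792969), 13.062603950500488)
```

View pics/c.png

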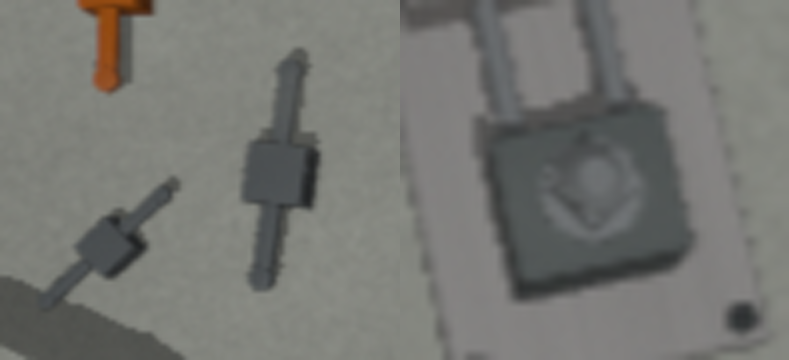

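The crop shows the chosen handle at crop (280,175): the hub is about 45 mm across and the bar about 153 mm long, which matches the description. The one at (110,245) is the small one. I'll look at the spindle with the wrist camera before grasping.

```bash
python3 - <<'E'
from h import *
im=imaging.get_image('wrist'); print(np.round(im['hand_eye'],3),im['fx'],im['cx'],im['cy'])
E
```

```text
[[-0.001 -0.967 -0.255  0.072]
 [ 1.    -0.001  0.    -0.001]
 [-0.001 -0.255  0.967 -0.149]
 [ 0.     0.     0.     1.   ]] 265.6998789819179 252.56765738887475 191.40437753757826
```

{"method": "drive_tool", "body": {
  "targets": [
    {"dx":2.5,"dy":-3.2,"dz":1},
    {"dx":2.5,"dy":-3.2,"dz":1},
    {"dx":2.5,"dy":-3.2,"dz":1},
    {"dx":2.5,"dy":-3.2,"dz":1},
    {"dx":2.5,"dy":-3.2,"dz":1},
    {"dx":2.5,"dy":-3.2,"dz":0},
    {"dx":2.5,"dy":-3.2,"dz":0},
    {"dx":2.5,"dy":-3.2,"dz":0},
    {"dx":2.5,"dy":-3.2,"dz":0},
    {"dx":2.5,"dy":-3.2,"dz":0}
  ]
}}

```text
invalid input at $.targets[0]: expected keys dx, dy, dz, rx, ry, rz, claw
```

{"method": "drive_tool", "body": {
  "targets": [
    {"dx":2.5,"dy":-3.2,"dz":0.4,"rx":0,"ry":0,"rz":0,"claw":1},
    {"dx":2.5,"dy":-3.2,"dz":0.4,"rx":0,"ry":0,"rz":0,"claw":1},
    {"dx":2.5,"dy":-3.2,"dz":0.4,"rx":0,"ry":0,"rz":0,"claw":1},
    {"dx":2.5,"dy":-3.2,"dz":0.4,"rx":0,"ry":0,"rz":0,"claw":1},
    {"dx":2.5,"dy":-3.2,"dz":0.4,"rx":0,"ry":0,"rz":0,"claw":1},
    {"dx":2.5,"dy":-3.2,"dz":0,"rx":0,"ry":0,"rz":0,"claw":1},
    {"dx":2.5,"dy":-3.2,"dz":0,"rx":0,"ry":0,"rz":0,"claw":1},
    {"dx":2.5,"dy":-3.2,"dz":0,"rx":0,"ry":0,"rz":0,"claw":1},
    {"dx":2.5,"dy":-3.2,"dz":0,"rx":0,"ry":0,"rz":0,"claw":1},
    {"dx":2.5,"dy":-3.2,"dz":0,"rx":0,"ry":0,"rz":0,"claw":1}
  ]
}}

```text
t: 1.03
tcp_pos: [0.4124, 0.256, 0.2557]
eef_rot: [0.136, 0.991, 0.0, 0.0]
contact_force: [0.2, 0.8, 0.8]
finger_gap: 0.093
finger_force: 0.0
```

{"method": "drive_tool", "body": {
  "targets": [
    {"dx":2.5,"dy":-3.2,"dz":0,"rx":0,"ry":0,"rz":0,"claw":1},
    {"dx":2.5,"dy":-3.2,"dz":0,"rx":0,"ry":0,"rz":0,"claw":1},
    {"dx":2.5,"dy":-3.2,"dz":0,"rx":0,"ry":0,"rz":0,"claw":1},
    {"dx":2.5,"dy":-3.2,"dz":0,"rx":0,"ry":0,"rz":0,"claw":1},
    {"dx":2.5,"dy":-3.2,"dz":0,"rx":0,"ry":0,"rz":0,"claw":1},
    {"dx":2.5,"dy":-3.2,"dz":0,"rx":0,"ry":0,"rz":0,"claw":1},
    {"dx":0.5,"dy":-3.2,"dz":0,"rx":0,"ry":0,"rz":0,"claw":1},
    {"dx":0,"dy":-3.2,"dz":0,"rx":0,"ry":0,"rz":0,"claw":1},
    {"dx":0,"dy":-2.8,"dz":0,"rx":0,"ry":0,"rz":0,"claw":1},
    {"dx":0,"dy":0,"dz":0,"rx":0,"ry":0,"rz":0,"claw":1}
  ]
}}

```text
t: 1.87
tcp_pos: [0.5665, -0.031, 0.2551]
eef_rot: [0.138, 0.99, -0.001, -0.0]
contact_force: [-0.5, -0.7, 0.3]
finger_gap: 0.0928
finger_force: 0.0
```

```bash
python3 - <<'E'
from h import *
c=shot('wrist'); print(c['s']['tcp_pos'],c['s']['eef_rot'],c['s']['qpos'],c['s']['t'])
np.save('w.npy',c,allow_pickle=True)
P=cloud(c);z=P[...,2];near=np.hypot(P[...,0]-.568,P[...,1]+.024)<.04
for lo,hi in((.066,.0715),(.0725,.076),(.088,.0945),(.095,.1),(.1005,.106)):
    k=near&(z>lo)&(z<hi); 
    if k.any(): w=P[k]; print(lo,k.sum(),w.mean(0),w[:,:2].min(0),w[:,:2].max(0))
save(c,'w1.png')
E
```

```text
[ 0.56647705 -0.03104363  0.25513753] [ 1.38055929e-01  9.90423871e-01 -1.01498938e-03 -2.93446814e-04] [-0.14382024  0.03539403  1.55308435 -0.00203337  1.55369039 -1.43758448] 1.8667
0.066 1372 [ 0.56700056 -0.02476956  0.06944416] [ 0.53620808 -0.06073607] [0.6007613  0.01049427]
0.0725 222 [ 0.56394541 -0.02453066  0.07373204] [ 0.55112484 -0.04300051] [ 0.58635048 -0.007999  ]
0.088 89 [ 0.56492085 -0.02485856  0.09167137] [ 0.55420683 -0.04095338] [ 0.58364046 -0.01126188]
0.095 118 [ 0.5673617  -0.02545256  0.09850594] [ 0.55831617 -0.03600419] [ 0.57925266 -0.01499775]
0.1005 123 [ 0.56880369 -0.02545235  0.10152738] [ 0.56103862 -0.03278679] [ 0.57714058 -0.01814401]
```

View pics/w1.png

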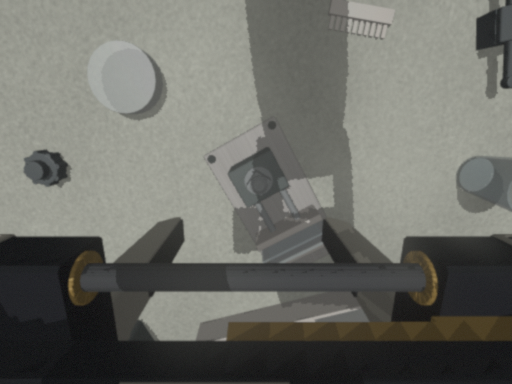

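The wrist view shows the spindle at (260,180), its nose inside the tilted square. Tip at z≈0.1015 and collar at z≈0.074 both agree with the description. I'll work out the square's angle.

```bash
python3 - <<'E'
from h import *
c=np.load('w.npy',allow_pickle=True).item(); ax=np.array([.5688,-.0255])
P=cloud(c);z=P[...,2]
k=(np.hypot(P[...,0]-ax[0],P[...,1]-ax[1])<.03)&(z>.089)&(z<.0945)
w=P[k][:,:2]-ax; r=np.hypot(*w.T)*1e3; t=np.degrees(np.arctan2(w[:,1],w[:,0]))
o=np.argsort(t)
b=(t//10).astype(int)
print([(int(i*10+5),int((b==i).sum()),round(r[b==i].max(),1)) for i in np.unique(b)])
ww=P[k|((z>.0945)&(z<.106)&(np.hypot(P[...,0]-ax[0],P[...,1]-ax[1])<.03))][:,:2]
print(cv2.minAreaRect((ww*1000).astype(np.float32)))
for a in range(0,90,5):
    A=np.radians(a);print(a,round(1e3*max(np.abs(w@[np.cos(A),np.sin(A)]).max(),np.abs(w@[-np.sin(A),np.cos(A)]).max()),1),end='; ')
cr=cv2.resize(c['px'][150:215,220:300],(800,650),interpolation=2)[:600]; cv2.imwrite('pics/w2.png',cr[...,::-1])
E
```

```text
[(-175, 6, np.float64(14.6)), (-165, 4, np.float64(12.0)), (-155, 2, np.float64(11.0)), (-145, 1, np.float64(10.4)), (-135, 1, np.float64(10.7)), (-125, 2, np.float64(10.9)), (-115, 1, np.float64(11.5)), (-105, 4, np.float64(12.6)), (-95, 6, np.float64(15.5)), (-85, 4, np.float64(14.3)), (-75, 3, np.float64(12.7)), (-15, 1, np.float64(13.1)), (-5, 4, np.float64(14.9)), (5, 3, np.float64(14.0)), (65, 1, np.float64(11.8)), (75, 3, np.float64(12.8)), (85, 6, np.float64(14.3)), (95, 4, np.float64(13.4)), (105, 4, np.float64(12.8)), (115, 3, np.float64(11.4)), (125, 2, np.float64(11.0)), (135, 1, np.float64(11.0)), (145, 4, np.float64(11.1)), (155, 2, np.float64(11.6)), (165, 6, np.float64(12.6)), (175, 8, np.float64(14.3))]
((568.8560791015625, -25.452375411987305), (21.86236000061035, 22.01898765563965), 42.404685974121094)
0 15.5; 5 15.3; 10 15.1; 15 14.8; 20 14.3; 25 13.8; 30 13.1; 35 12.3; 40 11.5; 45 11.4; 50 12.2; 55 13.0; 60 13.7; 65 14.3; 70 14.7; 75 15.1; 80 15.3; 85 15.4;
```

View pics/w2.png

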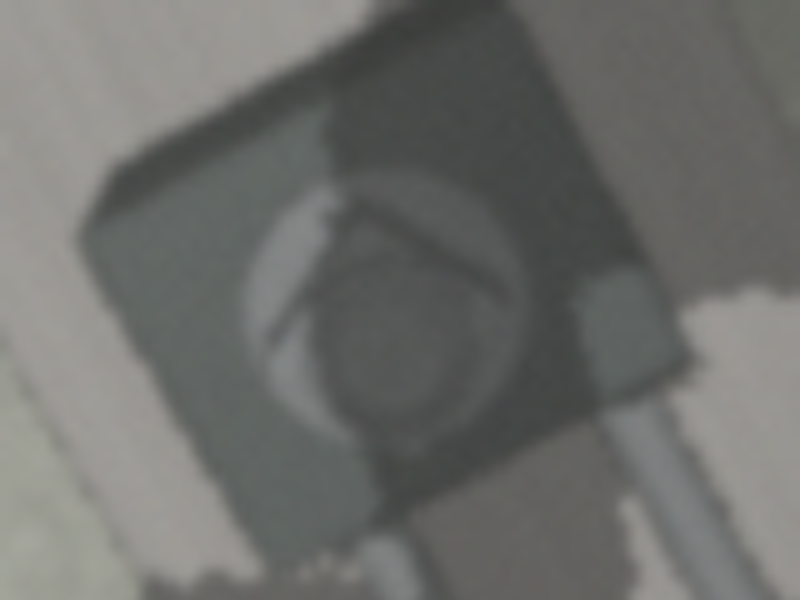

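{"method": "drive_tool", "body": {
  "targets": [
    {"dx":-0.95,"dy":3.6,"dz":-0.5,"rx":0,"ry":0,"rz":1.1,"claw":1},
    {"dx":-0.95,"dy":3.6,"dz":-0.5,"rx":0,"ry":0,"rz":1.1,"claw":1},
    {"dx":-0.95,"dy":3.6,"dz":-0.5,"rx":0,"ry":0,"rz":1.1,"claw":1},
    {"dx":-0.95,"dy":3.6,"dz":-0.5,"rx":0,"ry":0,"rz":1.1,"claw":1},
    {"dx":-0.95,"dy":3.6,"dz":-0.5,"rx":0,"ry":0,"rz":1.1,"claw":1},
    {"dx":-0.95,"dy":3.6,"dz":-0.5,"rx":0,"ry":0,"rz":1.1,"claw":1},
    {"dx":-0.95,"dy":3.6,"dz":-0.5,"rx":0,"ry":0,"rz":1.1,"claw":1},
    {"dx":-0.95,"dy":3.6,"dz":-0.5,"rx":0,"ry":0,"rz":1.1,"claw":1},
    {"dx":-0.95,"dy":3.6,"dz":-0.5,"rx":0,"ry":0,"rz":1.1,"claw":1},
    {"dx":-0.95,"dy":3.6,"dz":-0.5,"rx":0,"ry":0,"rz":1.1,"claw":1}
  ]
}}

```text
t: 2.75
tcp_pos: [0.4699, 0.3366, 0.2055]
eef_rot: [0.039, 0.999, 0.0, -0.0]
contact_force: [0.6, -0.7, -0.4]
finger_gap: 0.0929
finger_force: 0.0
```

{"method": "drive_tool", "body": {
  "targets": [
    {"dx":0,"dy":0,"dz":0,"rx":0,"ry":0,"rz":0,"claw":1},
    {"dx":0,"dy":0,"dz":0,"rx":0,"ry":0,"rz":0,"claw":1}
  ]
}}

```text
t: 2.92
tcp_pos: [0.4696, 0.3364, 0.2049]
eef_rot: [0.038, 0.999, -0.0, -0.001]
contact_force: [-0.3, -0.7, 0.2]
finger_gap: 0.0925
finger_force: 0.0
```

```bash
python3 - <<'E'
from h import *
c=shot('wrist'); s=c['s']; print(s['tcp_pos'],s['qpos'],np.degrees(np.arctan2(*R.from_quat(s['eef_rot']).as_matrix()[[1,0],1])))
P=cloud(c);z=P[...,2];near=np.hypot(P[...,0]-.472,P[...,1]-.33)<.095
k=near&(z>.02)&(z<.045)
m=k.astype(np.uint8);n,l,st,_=cv2.connectedComponentsWithStats(m);k=l==1+st[1:,4].argmax()
w=P[k]; print(k.sum(),cv2.minAreaRect((w[:,:2]*1000).astype(np.float32)),w[:,:2].mean(0))
h=w[(w[:,2]>.0368)]; print('hub',len(h),cv2.minAreaRect((h[:,:2]*1000).astype(np.float32)),h.mean(0))
vt=np.linalg.svd(w[:,:2]-w[:,:2].mean(0))[2][0]; print(np.degrees(np.arctan2(vt[1],vt[0])))
E
```

```text
[0.46960971 0.33641615 0.20492643] [ 5.32618260e-01  8.73761275e-02  1.59053104e+00  4.25532203e-04
  1.46497285e+00 -9.62105797e-01] 85.63880359921234
2102 ((471.1521911621094, 330.11920166015625), (39.66901779174805, 153.2794647216797), 85.20930480957031) [0.46825935 0.33035549]
hub 971 ((471.2997741699219, 330.3002624511719), (39.45267868041992, 151.22628784179688), 84.42900848388672) [0.47005085 0.32999292 0.03772164]
-4.886014046267667
```

{"method": "drive_tool", "body": {
  "targets": [
    {"dx":0.18,"dy":-0.64,"dz":-2.7,"rx":0,"ry":0,"rz":-0.5,"claw":0.7},
    {"dx":0,"dy":0,"dz":-3,"rx":0,"ry":0,"rz":0,"claw":0.7},
    {"dx":0,"dy":0,"dz":-3,"rx":0,"ry":0,"rz":0,"claw":0.7},
    {"dx":0,"dy":0,"dz":0,"rx":0,"ry":0,"rz":0,"claw":0.7},
    {"dx":0,"dy":0,"dz":-3,"rx":0,"ry":0,"rz":0,"claw":0.7},
    {"dx":0,"dy":0,"dz":-3,"rx":0,"ry":0,"rz":0,"claw":0.7},
    {"dx":0,"dy":0,"dz":-2,"rx":0,"ry":0,"rz":0,"claw":0.7},
    {"dx":0,"dy":0,"dz":-1,"rx":0,"ry":0,"rz":0,"claw":0.7},
    {"dx":0,"dy":0,"dz":0,"rx":0,"ry":0,"rz":0,"claw":0.7},
    {"dx":0,"dy":0,"dz":0,"rx":0,"ry":0,"rz":0,"claw":0.4}
  ],
  "squeeze": 15
}}

```text
t: 3.8
tcp_pos: [0.4742, 0.3274, 0.03]
eef_rot: [0.045, 0.999, 0.0, 0.0]
contact_force: [0.2, 0.1, -0.3]
finger_gap: 0.0618
finger_force: 0.0
```

{"method": "drive_tool", "body": {
  "targets": [
    {"dx":0,"dy":0,"dz":0,"rx":0,"ry":0,"rz":0,"claw":0.2},
    {"dx":0,"dy":0,"dz":0,"rx":0,"ry":0,"rz":0,"claw":0.2},
    {"dx":0,"dy":0,"dz":0,"rx":0,"ry":0,"rz":0,"claw":0.2},
    {"dx":0,"dy":0,"dz":0,"rx":0,"ry":0,"rz":0,"claw":0.2},
    {"dx":0,"dy":0,"dz":0,"rx":0,"ry":0,"rz":0,"claw":0.2}
  ],
  "squeeze": 20
}}

```text
t: 4.22
tcp_pos: [0.4748, 0.3285, 0.0306]
eef_rot: [0.045, 0.999, 0.001, 0.001]
contact_force: [0.8, 1.8, 8.0]
finger_gap: 0.0397
finger_force: 20.0
```

{"method": "drive_tool", "body": {
  "targets": [
    {"dx":0,"dy":0,"dz":2,"rx":0,"ry":0,"rz":0,"claw":0.2},
    {"dx":0,"dy":0,"dz":3.5,"rx":0,"ry":0,"rz":0,"claw":0.2},
    {"dx":0,"dy":0,"dz":3.5,"rx":0,"ry":0,"rz":0,"claw":0.2},
    {"dx":0,"dy":0,"dz":3.5,"rx":0,"ry":0,"rz":0,"claw":0.2},
    {"dx":0,"dy":0,"dz":2,"rx":0,"ry":0,"rz":0,"claw":0.2},
    {"dx":0,"dy":0,"dz":0,"rx":0,"ry":0,"rz":0,"claw":0.2},
    {"dx":0,"dy":0,"dz":0,"rx":0,"ry":0,"rz":0,"claw":0.2}
  ]
}}

```text
t: 4.8
tcp_pos: [0.474, 0.3277, 0.1746]
eef_rot: [0.045, 0.999, 0.001, 0.001]
contact_force: [-0.0, -1.3, -3.6]
finger_gap: 0.0397
finger_force: 20.0
```

```bash
python3 - <<'E'
from h import *
c=shot('wrist'); s=c['s']; print(s['tcp_pos'],s['contact_force'],s['torque'],s['finger_gap'])
Rt=R.from_quat(s['eef_rot']).as_matrix(); print(Rt.round(3), 'psi',np.degrees(np.arctan2(Rt[1,1],Rt[0,1])))
P=(cloud(c)-s['tcp_pos'])@Rt   # tool frame
k=(np.abs(P[...,2])<.02)&(np.hypot(P[...,0],P[...,1])<.1)&(c['d']>0)
np.save('g.npy',P)
# bar only near side visible?
for lo,hi in((-.0115,-.0055),(-.0055,0),(0,.006)):
  q=P[k&(P[...,2]>lo)&(P[...,2]<hi)]; print(lo,len(q),q.min(0) if len(q) else '',q.max(0) if len(q) else '')
save(c,'g1.png')
E
```

```text
[0.47402245 0.32773025 0.17464733] [-3.20125717e-04 -1.29327104e+00 -3.64107734e+00] [ 0.00261689 -0.01307911  0.01558513] 0.03971882200553383
[[-0.996  0.089  0.002]
 [ 0.089  0.996  0.001]
 [-0.002  0.001 -1.   ]] psi 84.87433510170086
-0.0115 4933 [-0.05089695 -0.03562469 -0.01149747] [ 0.08033067  0.03484636 -0.00550082]
-0.0055 2644 [-0.05502763 -0.03453976 -0.00549954] [ 8.09042455e-02  3.37463177e-02 -3.47808075e-05]
0 307 [ 8.56689773e-03 -3.48544209e-02  1.01011403e-05] [0.02410634 0.03358811 0.00599283]
```

View pics/g1.png

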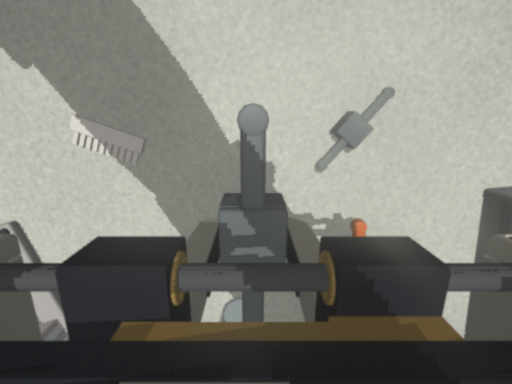

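The handle is held straight: the bar's button is at (253,120) and the hub's near edge at row 195. I'll refine the hub's offset along the bar.

```bash
python3 - <<'E'
from h import *
P=np.load('g.npy'); x,y,z=P[...,0],P[...,1],P[...,2]
k=(abs(y)<.025)&(abs(y)>.009)&(x>-.03)&(x<.04)&(z<.03)&(z>-.02)
q=P[k]; 
for a in np.arange(.010,.030,.001):
    s=q[(q[:,0]>=a)&(q[:,0]<a+.001)]; print(round(a*1e3),len(s),np.round(np.median(s[:,2])*1e3,1) if len(s) else '',end='; ')
f=q[(q[:,2]>-.003)&(q[:,2]<.02)]; print('\nface x',np.median(f[:,0]),len(f)); t=q[(q[:,2]<-.004)]; print('top z',np.median(t[:,2]),t[:,0].max(),'y',t[:,1].min(),t[:,1].max())
b=P[(x>.03)&(x<.1)&(abs(y)<.02)&(z<.01)&(z>-.015)]; print('bar y',b[:,1].min(),b[:,1].max(),b[:,0].max(),'button',b[b[:,0]>.064][:,1].min(),b[b[:,0]>.064][:,1].max())
m=b[b[:,0]<.062]; p=np.polyfit(m[:,0],m[:,1],1); print('slope deg',np.degrees(p[0]),'z slope',np.degrees(np.polyfit(m[:,0],m[:,2],1)[0]),np.median(m[:,2]))
E
```

```text
10 332 -6.9; 11 65 -7.1; 12 53 -7.1; 13 64 -7.1; 14 61 -7.2; 15 68 -7.1; 16 60 -6.9; 17 60 -7.1; 18 67 -7.1; 19 57 -6.9; 20 63 -7.2; 21 74 -7.0; 22 85 -6.5; 23 606 8.4; 24 4 15.6; 25 0 ; 26 0 ; 27 0 ; 28 0 ; 29 0 ; 
face x 0.023451849941171075 530
top z -0.007104254732865614 0.023930999620428786 y -0.02498867048475514 0.02492840768839446
bar y -0.008709752995999104 0.007614038255731969 0.08090424551906414 button -0.008709752995999104 0.007614038255731969
slope deg -0.03304432059445163 z slope 0.09272757612495479 -0.004927241756895123
```

{"method": "drive_tool", "body": {
  "targets": [
    {"dx":0.97,"dy":-3.56,"dz":0,"rx":0,"ry":0,"rz":-4.25,"claw":0.2},
    {"dx":0.97,"dy":-3.56,"dz":0,"rx":0,"ry":0,"rz":-4.25,"claw":0.2},
    {"dx":0.97,"dy":-3.56,"dz":0,"rx":0,"ry":0,"rz":-4.25,"claw":0.2},
    {"dx":0.97,"dy":-3.56,"dz":0,"rx":0,"ry":0,"rz":-4.25,"claw":0.2},
    {"dx":0.97,"dy":-3.56,"dz":0,"rx":0,"ry":0,"rz":-4.25,"claw":0.2},
    {"dx":0.97,"dy":-3.56,"dz":0,"rx":0,"ry":0,"rz":-4.25,"claw":0.2},
    {"dx":0.97,"dy":-3.56,"dz":0,"rx":0,"ry":0,"rz":-4.25,"claw":0.2},
    {"dx":0.97,"dy":-3.56,"dz":0,"rx":0,"ry":0,"rz":-4.25,"claw":0.2},
    {"dx":0.97,"dy":-3.56,"dz":0,"rx":0,"ry":0,"rz":-4.25,"claw":0.2},
    {"dx":0.97,"dy":-3.56,"dz":0,"rx":0,"ry":0,"rz":-4.25,"claw":0.2}
  ]
}}

```text
t: 5.68
tcp_pos: [0.5687, -0.0302, 0.1702]
eef_rot: [0.405, 0.914, -0.001, -0.003]
contact_force: [0.9, 0.3, -1.7]
finger_gap: 0.04
finger_force: 20.0
```

{"method": "drive_tool", "body": {
  "targets": [
    {"dx":0,"dy":0,"dz":0,"rx":0,"ry":0,"rz":0,"claw":0.2},
    {"dx":0,"dy":0,"dz":0,"rx":0,"ry":0,"rz":0,"claw":0.2},
    {"dx":0,"dy":0,"dz":0,"rx":0,"ry":0,"rz":0,"claw":0.2}
  ]
}}

```text
t: 5.93
tcp_pos: [0.5689, -0.0283, 0.171]
eef_rot: [0.404, 0.915, -0.0, -0.002]
contact_force: [-0.3, 0.7, -1.9]
finger_gap: 0.0399
finger_force: 20.0
```

```bash
cat > st.py <<'E'
from h import *
s=env.read_state(); Rt=R.from_quat(s['eef_rot']).as_matrix(); h=s['tcp_pos']+Rt@[.0033,-.0002,.0309]
print('t',s['t'],'tcp',s['tcp_pos'].round(4),'psi',np.degrees(np.arctan2(Rt[1,1],Rt[0,1])).round(2),'tilt',Rt[:2,2].round(4),'hub',h.round(4),'err mm',((h-[.5689,-.0255,.074])*1e3).round(1),'F',s['contact_force'].round(1),'M',s['torque'].round(2),'q6',s['qpos'][5].round(2))
E
python3 st.py
```

```text
t 5.9333 tcp [ 0.5689 -0.0283  0.171 ] psi 42.37 tilt [-0.0043  0.0011] hub [ 0.5664 -0.0259  0.1401] err mm [-2.5 -0.4 66.1] F [-0.3  0.7 -1.9] M [-0.06 -0.    0.05] q6 -0.88
```

{"method": "drive_tool", "body": {
  "targets": [
    {"dx":0.25,"dy":0.04,"dz":-1.6,"rx":0,"ry":0,"rz":0,"claw":0.2},
    {"dx":0,"dy":0,"dz":-1.6,"rx":0,"ry":0,"rz":0,"claw":0.2},
    {"dx":0,"dy":0,"dz":0,"rx":0,"ry":0,"rz":0,"claw":0.2},
    {"dx":0,"dy":0,"dz":0,"rx":0,"ry":0,"rz":0,"claw":0.2},
    {"dx":0,"dy":0,"dz":0,"rx":0,"ry":0,"rz":0,"claw":0.2}
  ]
}}

```text
t: 6.35
tcp_pos: [0.5727, -0.0271, 0.1418]
eef_rot: [0.403, 0.915, -0.0, -0.0]
contact_force: [0.1, 0.3, -2.4]
finger_gap: 0.0395
finger_force: 20.0
```

```bash
python3 st.py; sleep 0.1; python3 st.py
```

```text
t 6.35 tcp [ 0.5727 -0.0271  0.1418] psi 42.47 tilt [-0.0005  0.0002] hub [ 0.5703 -0.0248  0.1109] err mm [ 1.4  0.7 36.9] F [ 0.1  0.3 -2.4] M [-0.06  0.   -0.02] q6 -0.88
t 6.35 tcp [ 0.5727 -0.0271  0.1418] psi 42.47 tilt [-0.0005  0.0002] hub [ 0.5703 -0.0248  0.1109] err mm [ 1.4  0.7 36.9] F [ 0.1  0.3 -2.4] M [-0.06  0.   -0.02] q6 -0.88
```

{"method": "drive_tool", "body": {
  "targets": [
    {"dx":-0.07,"dy":-0.05,"dz":-0.8,"rx":0,"ry":0,"rz":0,"claw":0.2},
    {"dx":0,"dy":0,"dz":0,"rx":0,"ry":0,"rz":0,"claw":0.2},
    {"dx":0,"dy":0,"dz":0,"rx":0,"ry":0,"rz":0,"claw":0.2}
  ]
}}

```text
t: 6.6
tcp_pos: [0.572, -0.0285, 0.1335]
eef_rot: [0.404, 0.915, -0.0, -0.0]
contact_force: [0.4, -0.5, -2.3]
finger_gap: 0.0397
finger_force: 20.0
```

```bash
python3 st.py
```

```text
t 6.6 tcp [ 0.572  -0.0285  0.1335] psi 42.38 tilt [-0.0004  0.0001] hub [ 0.5696 -0.0262  0.1026] err mm [ 0.7 -0.7 28.6] F [ 0.4 -0.5 -2.3] M [-0.08  0.02 -0.02] q6 -0.88
```

{"method": "drive_tool", "body": {
  "targets": [
    {"dx":0,"dy":0,"dz":-0.6,"rx":0,"ry":0,"rz":0,"claw":0.2},
    {"dx":0,"dy":0,"dz":0,"rx":0,"ry":0,"rz":0,"claw":0.2}
  ]
}}

```text
t: 6.77
tcp_pos: [0.5723, -0.0285, 0.1274]
eef_rot: [0.404, 0.915, 0.0, -0.0]
contact_force: [-0.1, 1.0, -3.1]
finger_gap: 0.04
finger_force: 20.0
```

```bash
python3 st.py
```

```text
t 6.7667 tcp [ 0.5723 -0.0285  0.1274] psi 42.37 tilt [0.0001 0.0005] hub [ 0.5699 -0.0261  0.0965] err mm [ 1.  -0.6 22.5] F [-0.1  1.  -3.1] M [0.13 0.12 0.  ] q6 -0.88
```

{"method": "drive_tool", "body": {
  "targets": [
    {"dx":-0.08,"dy":0.05,"dz":-0.3,"rx":0,"ry":0,"rz":0,"claw":0.2},
    {"dx":0,"dy":0,"dz":-0.3,"rx":0,"ry":0,"rz":0,"claw":0.2},
    {"dx":0,"dy":0,"dz":0,"rx":0,"ry":0,"rz":0,"claw":0.2}
  ]
}}

```text
t: 7.02
tcp_pos: [0.5717, -0.0279, 0.1212]
eef_rot: [0.404, 0.915, 0.0, 0.0]
contact_force: [3.1, 2.0, -3.5]
finger_gap: 0.04
finger_force: 20.0
```

```bash
python3 st.py
```

```text
t 7.0167 tcp [ 0.5717 -0.0279  0.1212] psi 42.37 tilt [0.0006 0.0004] hub [ 0.5693 -0.0256  0.0903] err mm [ 0.4 -0.1 16.3] F [ 3.1  2.  -3.5] M [ 0.33 -0.6  -0.02] q6 -0.88
```

{"method": "drive_tool", "body": {
  "targets": [
    {"dx":0.03,"dy":0.02,"dz":-0.3,"rx":0,"ry":0,"rz":0,"claw":0.2},
    {"dx":0,"dy":0,"dz":-0.3,"rx":0,"ry":0,"rz":0,"claw":0.2},
    {"dx":0,"dy":0,"dz":0,"rx":0,"ry":0,"rz":0,"claw":0.2}
  ]
}}

```text
t: 7.27
tcp_pos: [0.5717, -0.0278, 0.115]
eef_rot: [0.404, 0.915, 0.0, -0.0]
contact_force: [2.8, 2.4, -3.5]
finger_gap: 0.0395
finger_force: 20.0
```

```bash
python3 st.py
```

```text
t 7.2667 tcp [ 0.5717 -0.0278  0.115 ] psi 42.37 tilt [-0.0001  0.0002] hub [ 0.5694 -0.0255  0.0841] err mm [ 0.5 -0.  10.1] F [ 2.8  2.4 -3.5] M [ 0.3  -0.45 -0.01] q6 -0.88
```

{"method": "drive_tool", "body": {
  "targets": [
    {"dx":0.03,"dy":0.02,"dz":-0.3,"rx":0,"ry":0,"rz":0,"claw":0.2},
    {"dx":0,"dy":0,"dz":-0.3,"rx":0,"ry":0,"rz":0,"claw":0.2},
    {"dx":0,"dy":0,"dz":-0.3,"rx":0,"ry":0,"rz":0,"claw":0.2},
    {"dx":0,"dy":0,"dz":0,"rx":0,"ry":0,"rz":0,"claw":0.2}
  ]
}}

```text
t: 7.6
tcp_pos: [0.5718, -0.0278, 0.1058]
eef_rot: [0.404, 0.915, -0.0, -0.0]
contact_force: [1.6, 1.2, -4.7]
finger_gap: 0.0402
finger_force: 20.0
```

```bash
python3 st.py
```

```text
t 7.6 tcp [ 0.5718 -0.0278  0.1058] psi 42.37 tilt [-0.0007  0.    ] hub [ 0.5694 -0.0255  0.0749] err mm [0.5 0.  0.9] F [ 1.6  1.2 -4.7] M [ 0.17 -0.24  0.02] q6 -0.88
```

{"method": "drive_tool", "body": {
  "targets": [
    {"dx":0,"dy":0,"dz":-0.12,"rx":0,"ry":0,"rz":0,"claw":0.2},
    {"dx":0,"dy":0,"dz":0,"rx":0,"ry":0,"rz":0,"claw":0.2},
    {"dx":0,"dy":0,"dz":0,"rx":0,"ry":0,"rz":0,"claw":0.2}
  ],
  "squeeze": 35
}}

```text
t: 7.85
tcp_pos: [0.5718, -0.0278, 0.1052]
eef_rot: [0.404, 0.915, -0.0, -0.0]
contact_force: [0.3, 1.5, -3.6]
finger_gap: 0.0396
finger_force: 35.0
```

```bash
python3 st.py
```

```text
t 7.85 tcp [ 0.5718 -0.0278  0.1052] psi 42.37 tilt [-0.0005 -0.0001] hub [ 0.5694 -0.0255  0.0743] err mm [ 0.5 -0.   0.3] F [ 0.3  1.5 -3.6] M [ 0.08 -0.06  0.04] q6 -0.88
```

{"method": "drive_tool", "body": {
  "targets": [
    {"dx":0,"dy":0,"dz":-0.12,"rx":0,"ry":0,"rz":0,"claw":0.2},
    {"dx":0,"dy":0,"dz":0,"rx":0,"ry":0,"rz":0,"claw":0.2},
    {"dx":0,"dy":0,"dz":0,"rx":0,"ry":0,"rz":0,"claw":0.2}
  ]
}}

```text
t: 8.1
tcp_pos: [0.572, -0.0278, 0.1046]
eef_rot: [0.404, 0.915, -0.0, -0.0]
contact_force: [-3.0, 0.9, 2.8]
finger_gap: 0.0396
finger_force: 35.0
```

```bash
python3 st.py
```

```text
t 8.1 tcp [ 0.572  -0.0278  0.1046] psi 42.37 tilt [-0.0002 -0.    ] hub [ 0.5696 -0.0255  0.0737] err mm [ 0.7  0.  -0.3] F [-3.   0.9  2.8] M [0.19 0.55 0.02] q6 -0.88
```

Contact on the collar: the vertical force rose by 6 N, at home height. Now I'll swing clockwise.

{"method": "drive_tool", "body": {
  "targets": [
    {"dx":-0.05,"dy":-0.01,"dz":0,"rx":0,"ry":0,"rz":-5,"claw":0.2},
    {"dx":-0.03,"dy":-0.01,"dz":0,"rx":0,"ry":0,"rz":-5,"claw":0.2},
    {"dx":-0.03,"dy":-0.01,"dz":0,"rx":0,"ry":0,"rz":-5,"claw":0.2},
    {"dx":-0.02,"dy":-0.01,"dz":0,"rx":0,"ry":0,"rz":-5,"claw":0.2},
    {"dx":-0.03,"dy":-0.01,"dz":0,"rx":0,"ry":0,"rz":-5,"claw":0.2},
    {"dx":0,"dy":0,"dz":0,"rx":0,"ry":0,"rz":0,"claw":0.2}
  ]
}}

```text
t: 8.6
tcp_pos: [0.5709, -0.0275, 0.1046]
eef_rot: [0.594, 0.805, 0.001, 0.0]
contact_force: [0.8, 6.0, -0.9]
finger_gap: 0.0397
finger_force: 35.0
```

```bash
python3 st.py
```

```text
t 8.6 tcp [ 0.5709 -0.0275  0.1046] psi 17.16 tilt [0.0012 0.001 ] hub [ 0.5698 -0.0244  0.0737] err mm [ 0.9  1.1 -0.3] F [ 0.8  6.  -0.9] M [ 0.9  -0.16  0.04] q6 -0.44
```

{"method": "drive_tool", "body": {
  "targets": [
    {"dx":-0.03,"dy":0.04,"dz":0,"rx":0,"ry":0,"rz":-5,"claw":0.2},
    {"dx":-0.03,"dy":0,"dz":0,"rx":0,"ry":0,"rz":-5,"claw":0.2},
    {"dx":-0.03,"dy":0,"dz":0,"rx":0,"ry":0,"rz":-5,"claw":0.2},
    {"dx":-0.03,"dy":0,"dz":0,"rx":0,"ry":0,"rz":-5,"claw":0.2},
    {"dx":-0.03,"dy":0.01,"dz":0,"rx":0,"ry":0,"rz":-5,"claw":0.2},
    {"dx":0,"dy":0,"dz":0,"rx":0,"ry":0,"rz":0,"claw":0.2}
  ]
}}

```text
t: 9.1
tcp_pos: [0.5698, -0.0275, 0.1046]
eef_rot: [0.753, 0.658, 0.001, 0.001]
contact_force: [3.7, 4.0, -2.2]
finger_gap: 0.0398
finger_force: 35.0
```

```bash
python3 st.py
```

```text
t 9.1 tcp [ 0.5698 -0.0275  0.1046] psi -7.72 tilt [0.002  0.0002] hub [ 0.5701 -0.0242  0.0737] err mm [ 1.2  1.3 -0.3] F [ 3.7  4.  -2.2] M [ 0.52 -0.6   0.02] q6 -0.0
```

{"method": "drive_tool", "body": {
  "targets": [
    {"dx":0,"dy":0.04,"dz":0,"rx":0,"ry":0,"rz":-4,"claw":0.2},
    {"dx":-0.02,"dy":0.01,"dz":0,"rx":0,"ry":0,"rz":-4,"claw":0.2},
    {"dx":-0.02,"dy":0.01,"dz":0,"rx":0,"ry":0,"rz":-4,"claw":0.2},
    {"dx":0,"dy":0,"dz":0,"rx":0,"ry":0,"rz":0,"claw":0.2}
  ]
}}

```text
t: 9.43
tcp_pos: [0.5693, -0.0274, 0.1046]
eef_rot: [0.817, 0.577, 0.001, 0.001]
contact_force: [4.1, 2.1, -2.5]
finger_gap: 0.0396
finger_force: 35.0
```

```bash
python3 st.py
```

```text
t 9.4333 tcp [ 0.5693 -0.0274  0.1046] psi -19.56 tilt [ 0.0018 -0.0004] hub [ 0.5703 -0.0242  0.0737] err mm [ 1.4  1.3 -0.3] F [ 4.1  2.1 -2.5] M [ 0.16 -0.75  0.06] q6 0.2
```

{"method": "drive_tool", "body": {
  "targets": [
    {"dx":-0.02,"dy":0.01,"dz":0,"rx":0,"ry":0,"rz":-4,"claw":0.2},
    {"dx":-0.02,"dy":0.01,"dz":0,"rx":0,"ry":0,"rz":-4,"claw":0.2}
  ]
}}

```text
t: 9.6
tcp_pos: [0.5691, -0.0273, 0.1046]
eef_rot: [0.855, 0.519, 0.001, 0.001]
contact_force: [5.3, 1.9, -2.5]
finger_gap: 0.0399
finger_force: 35.0
```

```bash
python3 st.py
```

```text
t 9.6 tcp [ 0.5691 -0.0273  0.1046] psi -27.44 tilt [ 0.0021 -0.0005] hub [ 0.5705 -0.0243  0.0737] err mm [ 1.6  1.2 -0.3] F [ 5.3  1.9 -2.5] M [ 0.14 -0.88  0.32] q6 0.34
```

{"method": "drive_tool", "body": {
  "targets": [
    {"dx":0.02,"dy":0.02,"dz":0,"rx":0,"ry":0,"rz":-3,"claw":0.2},
    {"dx":0,"dy":0.01,"dz":0,"rx":0,"ry":0,"rz":-3,"claw":0.2}
  ]
}}

```text
t: 9.77
tcp_pos: [0.5689, -0.027, 0.1046]
eef_rot: [0.881, 0.474, 0.0, 0.001]
contact_force: [2.7, 0.7, -1.0]
finger_gap: 0.0399
finger_force: 35.0
```

```bash
python3 st.py
```

```text
t 9.7667 tcp [ 0.5689 -0.027   0.1046] psi -33.43 tilt [ 0.0012 -0.0007] hub [ 0.5706 -0.0242  0.0737] err mm [ 1.7  1.3 -0.3] F [ 2.7  0.7 -1. ] M [ 0.   -0.42  0.31] q6 0.45
```

{"method": "drive_tool", "body": {
  "targets": [
    {"dx":0,"dy":0.01,"dz":0,"rx":0,"ry":0,"rz":-3,"claw":0.2},
    {"dx":0,"dy":0.01,"dz":0,"rx":0,"ry":0,"rz":-2,"claw":0.2}
  ]
}}

```text
t: 9.93
tcp_pos: [0.5688, -0.027, 0.1046]
eef_rot: [0.9, 0.435, 0.0, 0.001]
contact_force: [1.8, 0.5, -0.8]
finger_gap: 0.0398
finger_force: 35.0
```

```bash
python3 st.py
```

```text
t 9.9333 tcp [ 0.5688 -0.027   0.1046] psi -38.44 tilt [ 0.0009 -0.0008] hub [ 0.5707 -0.0243  0.0737] err mm [ 1.8  1.2 -0.3] F [ 1.8  0.5 -0.8] M [-0.07 -0.22  0.31] q6 0.53
```

{"method": "drive_tool", "body": {
  "targets": [
    {"dx":0,"dy":0,"dz":0,"rx":0,"ry":0,"rz":-2,"claw":0.2},
    {"dx":0,"dy":0,"dz":0,"rx":0,"ry":0,"rz":-2,"claw":0.2}
  ]
}}

```text
t: 10.1
tcp_pos: [0.5687, -0.0269, 0.1046]
eef_rot: [0.915, 0.404, 0.0, 0.001]
contact_force: [1.9, 1.1, -0.3]
finger_gap: 0.0396
finger_force: 35.5
```

```bash
python3 st.py
```

```text
t 10.1 tcp [ 0.5687 -0.0269  0.1046] psi -42.31 tilt [ 0.0007 -0.0009] hub [ 0.5708 -0.0244  0.0737] err mm [ 1.9  1.1 -0.3] F [ 1.9  1.1 -0.3] M [ 0.04 -0.21  1.5 ] q6 0.6
```

{"method": "drive_tool", "body": {
  "targets": [
    {"dx":0,"dy":0,"dz":0,"rx":0,"ry":0,"rz":-2,"claw":0.2}
  ]
}}

```text
t: 10.18
tcp_pos: [0.5688, -0.0267, 0.1047]
eef_rot: [0.921, 0.388, 0.0, 0.001]
contact_force: [-0.1, -1.1, 0.2]
finger_gap: 0.0402
finger_force: 36.3
```

```bash
python3 st.py
```

```text
t 10.1833 tcp [ 0.5688 -0.0267  0.1047] psi -44.28 tilt [ 0.0011 -0.0007] hub [ 0.571  -0.0242  0.0738] err mm [ 2.1  1.3 -0.2] F [-0.1 -1.1  0.2] M [-0.26  0.07  1.62] q6 0.64
```

Hit the stop: the moment jumped from 0.3 to 1.6 N m. Unwind slightly, open and rise.

{"method": "drive_tool", "body": {
  "targets": [
    {"dx":0,"dy":0,"dz":0,"rx":0,"ry":0,"rz":2,"claw":0.2},
    {"dx":0,"dy":0,"dz":0,"rx":0,"ry":0,"rz":0,"claw":0.5},
    {"dx":0,"dy":0,"dz":0,"rx":0,"ry":0,"rz":0,"claw":0.7},
    {"dx":0,"dy":0,"dz":0,"rx":0,"ry":0,"rz":0,"claw":0.75},
    {"dx":0,"dy":0,"dz":0,"rx":0,"ry":0,"rz":0,"claw":0.75},
    {"dx":0,"dy":0,"dz":0,"rx":0,"ry":0,"rz":0,"claw":0.75}
  ]
}}

```text
t: 10.68
tcp_pos: [0.5682, -0.0266, 0.1042]
eef_rot: [0.916, 0.402, -0.0, -0.0]
contact_force: [1.0, -0.1, 0.2]
finger_gap: 0.0673
finger_force: 0.0
```

{"method": "drive_tool", "body": {
  "targets": [
    {"dx":0,"dy":0,"dz":1,"rx":0,"ry":0,"rz":0,"claw":0.75},
    {"dx":0,"dy":0,"dz":2,"rx":0,"ry":0,"rz":0,"claw":0.75},
    {"dx":0,"dy":0,"dz":3,"rx":0,"ry":0,"rz":0,"claw":0.75},
    {"dx":0,"dy":0,"dz":4,"rx":0,"ry":0,"rz":0,"claw":0.75},
    {"dx":0,"dy":0,"dz":3,"rx":0,"ry":0,"rz":0,"claw":0.75},
    {"dx":-2,"dy":0,"dz":0,"rx":0,"ry":0,"rz":0,"claw":0.75},
    {"dx":-3,"dy":0,"dz":0,"rx":0,"ry":0,"rz":0,"claw":0.75},
    {"dx":-3,"dy":0,"dz":0,"rx":0,"ry":0,"rz":0,"claw":0.75},
    {"dx":-2,"dy":0,"dz":0,"rx":0,"ry":0,"rz":0,"claw":0.75},
    {"dx":0,"dy":0,"dz":0,"rx":0,"ry":0,"rz":0,"claw":0.75}
  ]
}}

```text
t: 11.52
tcp_pos: [0.4657, -0.0264, 0.235]
eef_rot: [0.916, 0.402, -0.0, 0.0]
contact_force: [-0.9, 0.6, -0.3]
finger_gap: 0.0695
finger_force: 0.0
```

```bash
python3 - <<'E'
from h import *
print(env.read_state()['t'])
for n in('wrist','side'):
    c=shot(n);P=cloud(c);z=P[...,2];r=np.hypot(P[...,0]-.5689,P[...,1]+.0255)
    k=(r<.03)&(z>.09)&(z<.14);print(n,'top z pct',np.percentile(z[k],[50,90,97]) if k.any() else '')
    k=(r<.09)&(z>.1)&(z<.125);
    if k.any(): print(k.sum(),cv2.minAreaRect((P[k][:,:2]*1000).astype(np.float32)))
    ex=.5689,-.0255; u=np.array([np.cos(np.radians(13.06)),np.sin(np.radians(13.06))])
    X=(P[...,0]-ex[0])*u[0]+(P[...,1]-ex[1])*u[1];Y=-(P[...,0]-ex[0])*u[1]+(P[...,1]-ex[1])*u[0]
    k=(abs(Y)<.04)&(X>.06)&(X<.13)&(z>.055)&(z<.068); print('jaw x',np.percentile(X[k],[2,50,98]) if k.any() else '')
    k=(abs(Y)<.045)&(X>.06)&(X<.13)&(z>.08)&(z<.09); print('cassette x',np.percentile(X[k],[2,50,98]) if k.any() else '')
    save(c,f'f_{n}.png'); pics=c['px'] if n=='wrist' else np.hstack([pics,cv2.resize(c['px'][190:270,220:330],(528,384))])
cv2.imwrite('pics/f.png',cv2.resize(pics,(800,295))[...,::-1])
E
```

```text
11.5167
wrist top z pct [0.11128177 0.11234448 0.11280842]
3546 ((568.85791015625, -25.435943603515625), (153.35220336914062, 40.57588577270508), 51.14186096191406)
jaw x [0.09126697 0.09614449 0.10239366]
cassette x [0.10492512 0.1088334  0.11254081]
side top z pct [0.11128138 0.11327338 0.11374404]
385 ((569.5130615234375, -28.454757690429688), (153.6404266357422, 39.7174186706543), 49.391807556152344)
jaw x [0.09165561 0.0957468  0.10459627]
cassette x [0.10722891 0.11019698 0.11425982]
```

View pics/f.png

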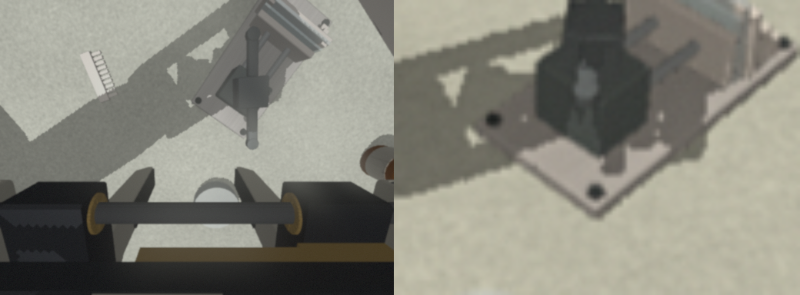

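The final view shows the handle on the spindle (wrist picture, about (250,90)). Its top is at z = 0.112, which is 74 + 38 mm, so it is home. It has swung about 81° to the stop, the jaw meets the cassette at x = 0.102, and the gripper is clear.

```bash
python3 -c "
from rig import env
print(env.hand_in())"
```

```text
the job is handed in; nothing more can be done
None
```

The larger grey handle is home on the collar and swung clockwise to the stop with the jaw closed on the cassette; I let go, cleared the arm, and handed the job in at about 11.6 s, but no verdict came back.

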